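# Press the insert home, back the screw press off two turns

## Task

The plywood spoke on the bed of the two-pillar screw press has a steel threaded insert standing proud near its far end: slide the spoke flat along the bed until the insert is centred under the ram. Then wind the handwheel down by its handle, clockwise, until it comes up hard against its stop and the insert is pressed home, and back it off exactly two turns. Finish while holding: your program ends with the handle still gripped there, the spoke left lying under the ram and everything else on the bench left alone.

Things in the scene. Friction and masses are not known exactly. Their poses are not given: they have to be found in the camera images.
- press: Two-pillar screw press, fixed. Origin on the table under the ram axis; +x points away from the robot at yaw 0. Steel bed x -205..75, y +-105, its surface 20 above the table. Pillars 26 thick (feet 44) at x 0, y +-85. Crosshead 48 (x) x 218 (y), 120 to 165 above the table, with a round boss 66 across down to 108; the ram passes through it, the handwheel is above it. Sizes in mm.
- ram_face (a point): Centre of the flat round lower face of the ram (foot 26 across), on the ram axis. 39.5 mm above the table at the stop; rises 8 mm for each turn the handwheel is opened.
- handwheel (a joint): Turn of the handwheel, rad: 0 at its stop (screw fully down), growing as it opens, counter-clockwise seen from above; starts 1.4 to 1.9 turns open, can open to 4 turns. Friction about 0.15 N m (3 N at the handle), stays where it is left. The stop is rigid.
- wheel_center (a point): Centre of the handwheel in the plane of its rim, on the vertical ram axis; 195 mm above the table at the stop, rising 8 mm a turn with the screw. Rim of bar 14 thick on a circle of radius 46 (106 over all); hub at most 11 mm above this point.
- crank: Upright handle on the handwheel's rim: a black round sleeve 21 mm thick, 64 high, spinning freely on its own pin, so it can be gripped from above and carried round in a circle without turning the gripper. Origin at its foot on its axis, 10 mm above the rim's mid-plane, 46 mm from the wheel's axis; with the wheel at its stop it is on the press's -x side.
- crank_grip (a point): Point on the handle's axis, 40 mm above its foot and 24 mm below its top: a good height to grip. At the stop it is 245 mm above the table; rises and falls 8 mm a turn with the wheel.
- spoke: The work: plywood bar, round ends, 230 (x) x 44 (y) x 18 mm, 0.11-0.23 kg, loose on the bed, open slot 70 x 14 in its middle. Origin: centre of its underside; +x end away from the robot, within 0.2 rad of the press's x. Insert on the centre line at x = 75, plain end at x = -115. Grip it across its width, 120 mm or more from the insert, to clear the handwheel.
- insert_top (a point): Centre of the top of the insert's flange (bare steel, flange 22 across, 2 thick). 45 mm above the table before pressing, 40 when home on the bed.
- insert (a joint): How far the insert has gone down into the spoke, m: 0 as it stands at the start (flange 5 mm clear of the wood), 0.005 with the flange seated on the wood. It needs about 30 N to move and stays where it is pressed.
- spare_spoke: Bystander, loose, to be left alone: a second plywood spoke without an insert, 230 x 44 x 18 mm, lying on the table beside the press; origin at the centre of its underside.
- tape_roll: Bystander, loose, to be left alone: roll of tape lying flat, 104 across, 24 high, in mm; origin at the centre of its underside.
- insert_tin: Bystander, loose, to be left alone: round open tin of spare inserts, 76 across, 26 high, in mm; origin at the centre of its underside.
- mallet: Bystander, loose, to be left alone: rubber mallet lying on its side, handle 230 long and 24 thick, head 54 across and 85 long, in mm; origin on the table under the handle, 75 mm behind the head.
- twine_spool: Bystander, loose, to be left alone: upright spool of twine, 52 across, 72 high, in mm; origin at the centre of its underside.
- sanding_block: Bystander, loose, to be left alone: cork sanding block 70 x 110 x 32 mm; origin at the centre of its underside.
Mind the look-alikes: they are no part of the job. Leave any orange or pink look-alike of the spoke alone.

How it is judged:
By the outcome, as a careful person would: the job done as asked, in the order asked, and still so for the second after the job is handed in, while the arm keeps its last pose, push and grip.
It also fails if it takes over 72 s, if anything falls off the work surface, if the arm or the gripper's body presses on something with over 40 N, if the wrist force passes 120 N, or if a joint passes its speed limit or range.

## Robot

A 6-joint arm with a two-finger parallel gripper is mounted at the origin on the work surface. World frame = base frame: x ahead of the robot, y to its left, z up, the work surface at z = 0. Lengths are in mm, angles in rad, forces in N, time in s.
With the tool pointing down it reaches from about 350 to 875 mm from the base axis. Payload 4.2 kg.
Tool frame: the origin (TCP) lies at the very end of the fingers, on their centre line; the grasp point (between the pads) lies 19 mm behind it; z points along the fingers, y is the line along which they close (so a half turn about z gives the same grasp; the last joint's range is limited). The gripper opens to 85 mm and grips with 20 to 120 N. Pads are 22 mm wide; open, the fingers measure 114 mm over their backs; the gripper's body (76 mm by 85 mm) begins 54 mm behind the grasp point. The pads swing forward as they close: fully open they stand 13 mm farther back than shut.
Start: joints at [1.593, 0.385, 0.008, 0, -1.194, -0.259], TCP at [146.589, 607.545, 231.312] pointing down, gripper open.
Joint ranges: [-3.14, 3.14], [-1.21, 2.06], [-1.07, 1.41], [-3.16, 2.05], [-2.99, -0.16], [-3.1, 3.1]. Speed limits (rad/s): [2.79, 2.79, 3.14, 3.14, 3.14, 3.14].

## Interface

Orientations are given as a unit quaternion [x, y, z, w].
In Python, from bench import arm, optics gives the robot as it stands. The module is installed in compiled form; this text tells all that it offers.
- The arm moves only by the tool step_arm, never from a script. Its argument "motion" is a list of rows, each an object with "dr": the turn, a rotation vector about the tool's x, y, z in units of 8 degrees (1.0 is 8 degrees), a list of three; "slide": the shift along the tool's x, y, z in mm, a list of three; "jaw": the finger opening in mm, from 0 to 85.4. A call has exactly 8 rows; each row is the pose to reach, as a shift and turn from the pose commanded when the call began, along the tool's axes at that moment; what a row does not reach only later rows make up. A row lasts 1/8 s, in which the tool goes at most 62.5 mm and 10.7 degrees, less where a joint would pass 70% of its speed; a pose out of reach is approached as far as the arm can. A call with a gripper value outside its range is refused whole. The fingers move at their own pace and stop on an object; the grip force is fixed at half the most. Time passes only in rows, so rows that repeat a pose let the fingers close, or fill a call up. It gives the time, the measured TCP pose, the force, the opening and the grip force at its end, in the units of the state.
- arm.read_state(): the state, without advancing time (a new reading comes with each control period).
- optics.get_image(name): name is "scene" or "side" or "wrist"; returns the picture (480x640x3 uint8, blue, green, red); there is no depth.
- optics.camera_info(name): a dict with "camera_matrix" (3x3 intrinsics, pixels), "view" (4x4, takes a point from world to camera coordinates); the wrist camera has in their place "T_tool_cam" (4x4, takes a point from camera to tool coordinates, whose origin is the TCP and whose axes are the flange's). Camera axes: x right, y up, looking along -z (the intrinsics and any distortion apply to the point x, -y, -z); pixel columns grow to the right and rows downward; lengths in mm; the calibration is good to about 2 mm. A picture is of the moment at which its call begins: read the wrist's pose just before it. camera_info takes no time and is no camera call.
- arm.job_done(): hands the job in; it is judged then, once.
The state is a dict: "clock": time; "joints": joint angles; "joint_vel": joint speeds; "joint_efforts": joint torques, N m; "position": TCP position; "ee_rot": TCP orientation; "contact_force": force on the tool from outside, world axes, zero at the start; "wrist_torque": the same for the moment, N m; "gripper_width": finger opening in mm; "grasp_force": force on a finger pad.
Only numpy, scipy, OpenCV 4.12 (cv2) and the standard library are available. Lean on these libraries where they do the work, as an engineer would, in place of code of your own. Each camera call takes 0.05 s, during which the arm holds its last target. There are 200 camera calls.

## Working session

There is one attempt and no reset: what is moved stays moved. The work goes in short steps, Python scripts to look and compute and a tool call to move; the robot and the scene stay as the last step left them, time stands still between calls to the robot, and variables do not carry over. Pictures are saved under pics/ and viewed, at most 10 in all, crops included, and the job is handed in when it is done.

Besides the shell and the picture viewer there is one more tool, called after ">>>" in YAML: its name, and indented under it one key for each argument. step_arm: Moves the arm, as the interface text tells. Its arguments: {"type":"object","properties":{"motion":{"type":"array","items":{"type":"object","properties":{"dr":{"type":"array","items":{"type":"number"}},"slide":{"type":"array","items":{"type":"number"}},"jaw":{"type":"number"}}}}},"required":["motion"]}

```bash
mkdir -p pics; python3 - <<'E'
from bench import arm, optics
import cv2,numpy as np
np.set_printoptions(suppress=True,precision=4)
s=arm.read_state();print(s)
for n in("scene","side","wrist"):
    print(n,optics.camera_info(n)); cv2.imwrite(f"pics/{n}0.png",optics.get_image(n))
E
```

```text
{'clock': 0.0, 'joints': array([ 1.5926,  0.3856,  0.0066, -0.0005, -1.194 , -0.2586]), 'joint_vel': array([ 0.0001, -0.0009, -0.0016,  0.0014, -0.0001,  0.0003]), 'joint_efforts': array([  0.0002, -39.2287,  18.8399,   4.1863,  -0.0047,  -0.    ]), 'position': array([146.4602, 606.9877, 230.2101]), 'ee_rot': array([ 0.993 , -0.1182, -0.0001,  0.0011]), 'contact_force': array([-0.2742,  0.3174,  0.3281]), 'wrist_torque': array([-0.0291,  0.0028,  0.041 ]), 'grasp_force': 0.0, 'gripper_width': 85.0509689108445}
scene {'camera_matrix': array([[439.4543,   0.    , 318.9515],
       [  0.    , 439.4543, 241.3891],
       [  0.    ,   0.    ,   1.    ]]), 'view': array([[   -0.5473,     0.8367,    -0.0202,   313.3233],
       [   -0.6188,    -0.3882,     0.6829,   219.9935],
       [    0.5636,     0.3863,     0.7302, -1509.5884],
       [    0.    ,     0.    ,     0.    ,     1.    ]])}
side {'camera_matrix': array([[591.2746,   0.    , 319.8985],
       [  0.    , 591.2746, 227.0561],
       [  0.    ,   0.    ,   1.    ]]), 'view': array([[   -0.994 ,    -0.107 ,     0.0227,   543.9162],
       [    0.0742,    -0.5067,     0.859 ,  -197.2017],
       [   -0.0803,     0.8555,     0.5115, -1378.6412],
       [    0.    ,     0.    ,     0.    ,     1.    ]])}
wrist {'camera_matrix': array([[429.9167,   0.    , 322.706 ],
       [  0.    , 429.9167, 247.2356],
       [  0.    ,   0.    ,   1.    ]]), 'T_tool_cam': array([[   0.0009,    0.9632,    0.2689,   68.394 ],
       [   1.    ,   -0.0011,    0.0004,    0.7202],
       [   0.0007,    0.2689,   -0.9632, -142.6945],
       [   0.    ,    0.    ,    0.    ,    1.    ]])}
```

View pics/scene0.png

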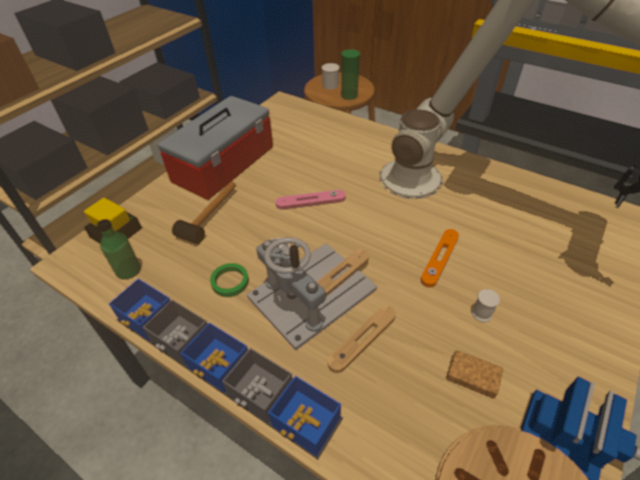

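View pics/side0.png

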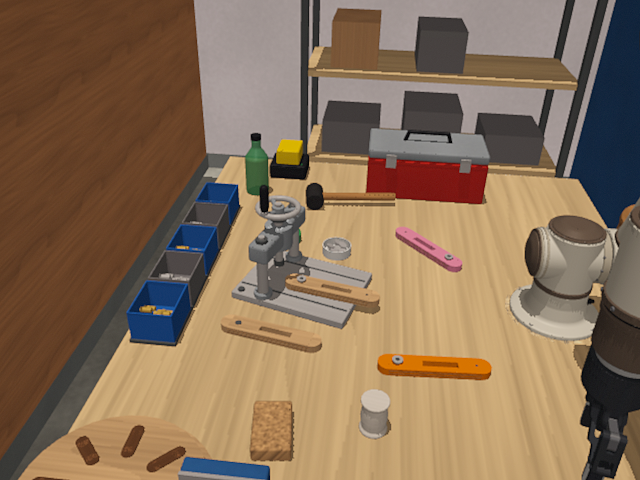

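Candidates for the spoke: plywood on the bed, scene (340,273) / side (335,290). Look-alikes: spare plywood spoke, scene (362,338); orange, scene (440,257); pink, scene (310,199). I choose the one on the bed and check it in a close crop.

```bash
cat > h.py <<'E'
from bench import arm, optics
import cv2,numpy as np
from scipy.spatial.transform import Rotation as R
np.set_printoptions(suppress=True,precision=2)
def cam(n,st=None):
    i=optics.camera_info(n);K=i["camera_matrix"]
    if n=="wrist":
        T=np.eye(4);T[:3,:3]=R.from_quat(st["ee_rot"]).as_matrix();T[:3,3]=st["position"]
        return K,T@i["T_tool_cam"]
    return K,np.linalg.inv(i["view"])
def ray(c,px):
    K,T=c;d=T[:3,:3]@np.array([(px[0]-K[0,2])/K[0,0],-(px[1]-K[1,2])/K[1,1],-1]);return T[:3,3],d/np.linalg.norm(d)
def onz(c,px,z):
    o,d=ray(c,px);return o+d*(z-o[2])/d[2]
def tri(*cp):
    A=np.zeros((3,3));b=np.zeros(3);rs=[ray(c,p) for c,p in cp]
    for o,d in rs:
        P=np.eye(3)-np.outer(d,d);A+=P;b+=P@o
    x=np.linalg.solve(A,b);return x,[np.linalg.norm(np.cross(x-o,d)) for o,d in rs]
E
python3 - <<'E'
from h import *
a=cv2.imread("pics/scene0.png")[225:375,235:405];b=cv2.imread("pics/side0.png")[175:325,215:385]
# 170x150 each -> x4.7 wide
im=[cv2.resize(x,(400,353),interpolation=cv2.INTER_CUBIC) for x in(a,b)]
cv2.imwrite("pics/c1.png",np.hstack(im))
sc,sd=cam("scene"),cam("side")
print(tri((sc,(296,249)),(sd,(264,188))),tri((sc,(288,254)),(sd,(279,208))))
E
```

```text
(array([674.51,  15.75, 277.25]), [np.float64(1.817584354152083), np.float64(1.8175843541521823)]) (array([649.02, -29.47, 206.88]), [np.float64(0.05396257300719584), np.float64(0.053962573007184725)])
```

View pics/c1.png

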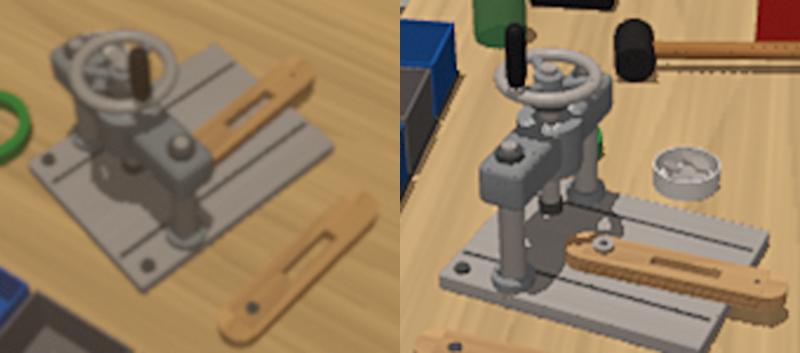

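```bash
python3 - <<'E'
from h import *
sc,sd=cam("scene"),cam("side")
f=lambda p:(235+p[0]/2.353,225+p[1]/2.353)
g=lambda p:(215+(p[0]-400)/2.353,175+p[1]/2.353)
C=[onz(sc,f(p),20) for p in[(30,165),(145,290),(332,148),(210,45)]]
for c in C: print("corner",c)
print("lens",[np.linalg.norm(C[i]-C[i-1]) for i in range(4)])
x=(C[2]+C[3]-C[0]-C[1]);print("yaw of -x dir",np.arctan2(x[1],x[0]))
for p in[(440,280),(768,233)]: print("side corner",onz(sd,g(p),20))
print("ram axis (205/280 from near edge)",(C[2]+C[3])/2*75/280+(C[0]+C[1])/2*205/280)
print("insert",onz(sd,g((602,243)),45))
print("plain end top",onz(sd,g((784,282)),38),onz(sc,f((313,75)),38))
print("slot centre",onz(sd,g((686,264)),38),onz(sc,f((249,109)),38))
print("handle top",tri((sc,f((138,50))),(sd,g((515,26)))))
# wheel: rim ellipse centre
print("wheel",tri((sc,f((124,72))),(sd,g((548,78)))))
E
```

```text
corner [ 696.09 -142.89   20.  ]
corner [754.48  55.87  20.  ]
corner [494.87 130.85  20.  ]
corner [435.03 -71.03  20.  ]
lens [np.float64(270.7639785947492), np.float64(207.16497465335826), np.float64(270.2243775391984), np.float64(210.56656541834704)]
yaw of -x dir 2.86670657411775
side corner [746.81  61.43  20.  ]
side corner [426.85 -64.3   20.  ]
ram axis (205/280 from near edge) [655.55 -23.85  20.  ]
insert [592.1   11.89  45.  ]
plain end top [409.03  41.96  38.  ] [424.89  66.73  38.  ]
slot centre [506.25  25.89  38.  ] [509.05  29.82  38.  ]
handle top (array([674.74,  10.29, 280.55]), [np.float64(0.27015418257408275), np.float64(0.270154182573965)])
wheel (array([651.94, -28.36, 206.11]), [np.float64(0.7951437406647394), np.float64(0.7951437406646371)])
```

The crop shows the bed spoke with its bare steel insert at crop (602,243), i.e. side (301,278), so the choice is right. The handle top is at crop (515,26) and the rim centre at crop (548,78). Heights and sizes match the description: rim z 206, handle top z 280, bed about 270x209. Next I move above the press for a close look.

>>> step_arm:
  motion:
    - {"slide":[37,31,-9],"dr":[0,0,0],"jaw":85}
    - {"slide":[74,62,-19],"dr":[0,0,0],"jaw":85}
    - {"slide":[111,93,-28],"dr":[0,0,0],"jaw":85}
    - {"slide":[148,124,-38],"dr":[0,0,0],"jaw":85}
    - {"slide":[185,155,-47],"dr":[0,0,0],"jaw":85}
    - {"slide":[222,186,-56],"dr":[0,0,0],"jaw":85}
    - {"slide":[259,217,-66],"dr":[0,0,0],"jaw":85}
    - {"slide":[296,248,-75],"dr":[0,0,0],"jaw":85}

```text
clock: 1.15
position: [376.7, 295.5, 306.6]
ee_rot: [0.993, -0.118, -0.0, -0.0]
contact_force: [1.3, 0.7, 0.6]
gripper_width: 85.3
grasp_force: 0.0
```

>>> step_arm:
  motion:
    - {"slide":[37,31,-9],"dr":[0,0,0],"jaw":85}
    - {"slide":[74,62,-19],"dr":[0,0,0],"jaw":85}
    - {"slide":[111,93,-28],"dr":[0,0,0],"jaw":85}
    - {"slide":[148,124,-38],"dr":[0,0,0],"jaw":85}
    - {"slide":[185,155,-47],"dr":[0,0,0],"jaw":85}
    - {"slide":[222,186,-56],"dr":[0,0,0],"jaw":85}
    - {"slide":[259,217,-66],"dr":[0,0,0],"jaw":85}
    - {"slide":[291,250,-75],"dr":[0,0,0],"jaw":85}

```text
clock: 2.15
position: [601.2, -15.6, 381.0]
ee_rot: [0.993, -0.118, -0.0, 0.0]
contact_force: [0.6, 0.2, -0.8]
gripper_width: 84.8
grasp_force: 0.0
```

```bash
python3 - <<'E'
from h import *
import pickle
s=arm.read_state();im=optics.get_image("wrist");cv2.imwrite("pics/w1.png",im);pickle.dump(s,open("w1.pkl","wb"))
print(s["clock"],s["position"],s["ee_rot"],s["contact_force"])
E
```

```text
2.15 [601.15 -15.61 381.02] [ 0.99 -0.12 -0.    0.  ] [ 0.64  0.19 -0.83]
```

View pics/w1.png

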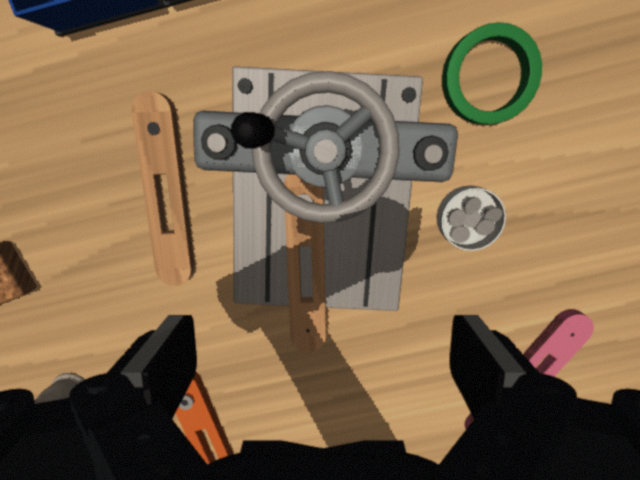

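The wheel is centred near (325,147), with hub (325,151), handle top (250,131) and bed corners (233,67), (422,76), (398,310), (234,304). The spoke's plain end is near (309,351), and its insert is half hidden under the rim near (303,198).

```bash
python3 - <<'E'
from h import *
import pickle
s=pickle.load(open("w1.pkl","rb"));w=cam("wrist",s)
print("rim c",onz(w,(325.5,146.5),207),"hub",onz(w,(325,151),218))
n=[onz(w,p,172) for p in((218,142),(433,153))];print("nuts",n,np.linalg.norm(n[0]-n[1]),(n[0]+n[1])/2)
d=n[0]-n[1];print("yaw from nuts",np.arctan2(d[1],d[0])-np.pi/2)
C=[onz(w,p,20) for p in((233,67),(422,76),(398,310),(234,304))]
print("corners",C,[np.linalg.norm(C[i]-C[i-1]) for i in range(4)])
x=C[0]+C[1]-C[2]-C[3];print("yaw",np.arctan2(x[1],x[0]),"axis",(C[0]+C[1])/2*205/280+(C[2]+C[3])/2*75/280)
print("handle",onz(w,(252,131),282))
print("plain end",onz(w,(309,351),38),"hole",onz(w,(308,330),38), "insert?",onz(w,(303,198),45))
print("slot c",onz(w,(307,270),38))
E
```

```text
rim c [653.94 -30.99 207.  ] hub [651.53 -29.99 218.  ]
nuts [array([675.8 ,  51.45, 172.  ]), array([ 627.4, -113.3,  172. ])] 171.71496183659937 [651.6  -30.92 172.  ]
yaw from nuts -0.28572695861693664
corners [array([751.47,  48.18,  20.  ]), array([ 694.33, -150.3 ,   20.  ]), array([427.81, -72.69,  20.  ]), array([484.26, 127.22,  20.  ])] [np.float64(278.65636486625164), np.float64(206.5463499886448), np.float64(277.5948925579702), np.float64(207.73569110513031)]
yaw -0.2854801946301772 axis [651.42 -30.08  20.  ]
handle [674.47   5.57 282.  ]
plain end [407.6   48.11  38.  ] hole [436.03  42.3   38.  ] insert? [598.15   7.27  45.  ]
slot c [512.39  24.42  38.  ]
```

>>> step_arm:
  motion:
    - {"slide":[-21,0,19],"dr":[0,0,0],"jaw":85}
    - {"slide":[-42,0,38],"dr":[0,0,0],"jaw":85}
    - {"slide":[-63,0,57],"dr":[0,0,0],"jaw":85}
    - {"slide":[-84,0,76],"dr":[0,0,0],"jaw":85}
    - {"slide":[-105,0,95],"dr":[0,0,0],"jaw":85}
    - {"slide":[-126,0,114],"dr":[0,0,0],"jaw":85}
    - {"slide":[-140,0,130],"dr":[0,0,0],"jaw":85}
    - {"slide":[-140,0,130],"dr":[0,0,0],"jaw":85}

```text
clock: 3.2
position: [462.8, 18.5, 250.4]
ee_rot: [0.993, -0.118, -0.001, 0.0]
contact_force: [0.0, -0.1, 0.2]
gripper_width: 84.7
grasp_force: 0.0
```

```bash
python3 - <<'E'
from h import *
import pickle
s=arm.read_state();im=optics.get_image("wrist");cv2.imwrite("pics/w2.png",im);pickle.dump(s,open("w2.pkl","wb"))
print(s["clock"],s["position"],s["ee_rot"],s["contact_force"])
E
```

```text
3.2 [462.79  18.5  250.43] [ 0.99 -0.12 -0.    0.  ] [ 0.02 -0.12  0.21]
```

View pics/w2.png

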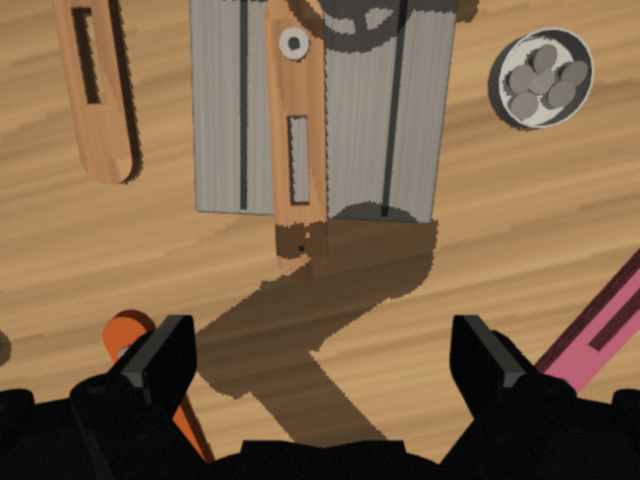

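The insert flange is clear at (294,43), the slot runs from (298,116) to (300,204), and the plain end is near (302,277).

```bash
python3 - <<'E'
from h import *
import pickle
s=pickle.load(open("w2.pkl","rb"));w=cam("wrist",s);im=cv2.imread("pics/w2.png")
hsv=cv2.cvtColor(im,cv2.COLOR_BGR2HSV)
m=((hsv[...,1]<40)&(hsv[...,2]>150)).astype(np.uint8);m[:,:270]=0;m[:,318:]=0;m[70:]=0;m[:20]=0
n,l,st,c=cv2.connectedComponentsWithStats(m)
k=1+np.argmax(st[1:,4]);print(st[k],c[k])
ins=onz(w,(294,43),45);sl=onz(w,(299,160),38);e=onz(w,(302,277),38)
print("insert",ins,"blob",onz(w,st[k,:2]+st[k,2:4]/2,45),"slot",sl,"end",e,"d",np.linalg.norm((ins-sl)[:2]),np.linalg.norm((ins-e)[:2]))
u=ins-sl;yaw=np.arctan2(u[1],u[0]);print("yaw",yaw,np.arctan2(*(ins-e)[1::-1]))
t=R.from_quat(s["ee_rot"]).as_matrix();print("tool",t)
uu=np.array([np.cos(yaw),np.sin(yaw),0]);g=ins-158*uu;g[2]=0;print("grip",g,"tool delta",t.T@(g-s["position"]))
E
```

```text
[280  28  28  31 533] [293.54  43.14]
insert [592.11   8.58  45.  ] blob [591.78   8.66  45.  ] slot [508.2   26.56  38.  ] end [410.12  48.9   38.  ] d 85.81711444753287 186.4076273141787
yaw -0.21111907964681867 -0.21804979029603308
tool [[ 0.97 -0.23 -0.  ]
 [-0.23 -0.97 -0.  ]
 [-0.    0.   -1.  ]]
grip [437.62  41.69   0.  ] tool delta [-29.31 -16.98 250.48]
```

>>> step_arm:
  motion:
    - {"slide":[-15,-9,30],"dr":[0,0,-0.14],"jaw":85}
    - {"slide":[-29,-17,65],"dr":[0,0,-0.14],"jaw":85}
    - {"slide":[-29,-17,105],"dr":[0,0,-0.14],"jaw":85}
    - {"slide":[-29,-17,145],"dr":[0,0,-0.14],"jaw":85}
    - {"slide":[-29,-17,180],"dr":[0,0,-0.14],"jaw":85}
    - {"slide":[-29,-17,205],"dr":[0,0,-0.14],"jaw":85}
    - {"slide":[-29,-17,220],"dr":[0,0,-0.14],"jaw":85}
    - {"slide":[-29,-17,227],"dr":[0,0,-0.14],"jaw":85}

```text
clock: 4.25
position: [441.3, 42.2, 23.8]
ee_rot: [0.994, -0.108, 0.0, 0.0]
contact_force: [-0.3, 0.7, -0.4]
gripper_width: 84.9
grasp_force: 0.0
```

>>> step_arm:
  motion:
    - {"slide":[0,0,0],"dr":[0,0,0],"jaw":65}
    - {"slide":[0,0,0],"dr":[0,0,0],"jaw":55}
    - {"slide":[0,0,0],"dr":[0,0,0],"jaw":48}
    - {"slide":[0,0,0],"dr":[0,0,0],"jaw":40}
    - {"slide":[0,0,0],"dr":[0,0,0],"jaw":38}
    - {"slide":[0,0,0],"dr":[0,0,0],"jaw":38}
    - {"slide":[0,0,0],"dr":[0,0,0],"jaw":38}
    - {"slide":[0,0,0],"dr":[0,0,0],"jaw":38}

```text
clock: 5.25
position: [440.6, 42.1, 25.3]
ee_rot: [0.994, -0.108, 0.001, -0.0]
contact_force: [-1.7, -0.6, 5.4]
gripper_width: 42.7
grasp_force: 60.6
```

```bash
python3 - <<'E'
from h import *
s=arm.read_state();t=R.from_quat(s["ee_rot"]).as_matrix()
print(s["position"],t[:,0],s["gripper_width"],s["grasp_force"],s["contact_force"])
w=cam("wrist",s);im=optics.get_image("wrist");cv2.imwrite("pics/w3.png",im)
ins=s["position"]+158*t[:,0];ax=np.array([651.6,-30.3,0])
print("ins",ins,"delta tool",t.T@(ax-ins))
E
```

```text
[440.6   42.09  25.31] [ 0.98 -0.22  0.  ] 42.66031413189679 60.5935150757432 [-1.68 -0.55  5.39]
ins [594.9    8.1   25.54] delta tool [63.6  25.32 25.6 ]
```

View pics/w3.png

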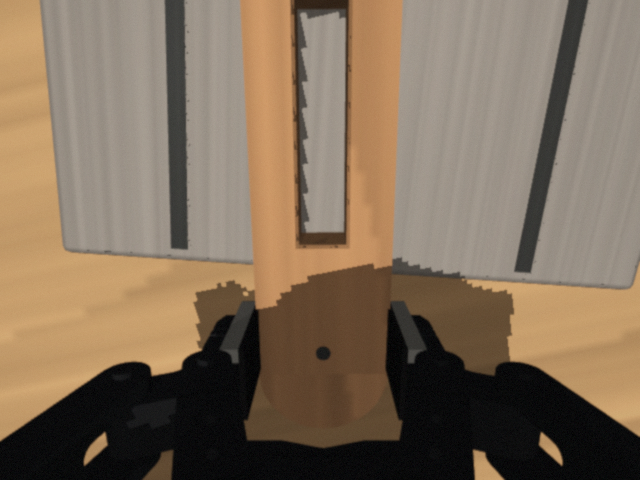

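The gripper holds the spoke squarely near its plain end at (323,353), 155 mm from the insert. Now I slide it.

>>> step_arm:
  motion:
    - {"slide":[6,2.5,0],"dr":[0,0,0],"jaw":38}
    - {"slide":[18,7,0],"dr":[0,0,0],"jaw":38}
    - {"slide":[32,12,0],"dr":[0,0,0],"jaw":38}
    - {"slide":[46,17.5,0],"dr":[0,0,0],"jaw":38}
    - {"slide":[57,22,0],"dr":[0,0,0],"jaw":38}
    - {"slide":[64,24.5,0],"dr":[0,0,0],"jaw":38}
    - {"slide":[67,25.5,0],"dr":[0,0,0],"jaw":38}
    - {"slide":[67,25.5,0],"dr":[0,0,0],"jaw":38}

```text
clock: 6.3
position: [500.1, 2.5, 25.4]
ee_rot: [0.994, -0.108, 0.0, -0.0]
contact_force: [-2.6, -0.6, 4.6]
gripper_width: 42.4
grasp_force: 60.7
```

```bash
python3 - <<'E'
from h import *
s=arm.read_state();t=R.from_quat(s["ee_rot"]).as_matrix()
print(s["clock"],s["position"],t[:,0],s["gripper_width"],s["contact_force"])
ins=s["position"]+155.1*t[:,0];ax=np.array([651.6,-30.3,0])
print("ins",ins,"delta tool",t.T@(ax-ins))
a=optics.get_image("side");cv2.imwrite("pics/side2.png",a)
cv2.imwrite("pics/c2.png",cv2.resize(a[230:330,215:365],(750,500),interpolation=cv2.INTER_CUBIC))
sd=cam("side");K,T=sd
for p in([651.6,-30.3,45],ins*[1,1,0]+[0,0,45]):
    c=np.linalg.inv(T)@np.r_[p,1];print("side px of axis z45",K[0,0]*c[0]/-c[2]+K[0,2],K[1,1]*-c[1]/-c[2]+K[1,2])
E
```

```text
6.3 [500.1    2.49  25.37] [ 0.98 -0.22  0.  ] 42.39822857041502 [-2.62 -0.63  4.63]
ins [651.57 -30.88  25.44] delta tool [-0.11 -0.57 25.44]
side px of axis z45 278.86359775401905 266.1790398155623
side px of axis z45 278.91741351198937 266.04463651361436
```

View pics/c2.png

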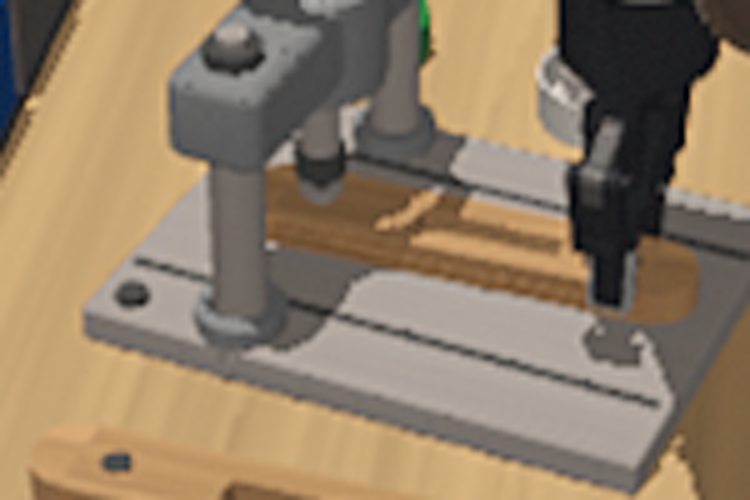

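The insert is hidden directly under the ram foot at crop (320,185), which agrees with the computed 0.6 mm offset. I release, lift, and go over the handle.

>>> step_arm:
  motion:
    - {"slide":[0,0,0],"dr":[0,0,0],"jaw":50}
    - {"slide":[0,0,0],"dr":[0,0,0],"jaw":70}
    - {"slide":[0,0,0],"dr":[0,0,0],"jaw":80}
    - {"slide":[0,0,-15],"dr":[0,0,0],"jaw":80}
    - {"slide":[0,0,-60],"dr":[0,0,0],"jaw":80}
    - {"slide":[0,0,-115],"dr":[0,0,0],"jaw":80}
    - {"slide":[0,0,-170],"dr":[0,0,0],"jaw":80}
    - {"slide":[0,0,-225],"dr":[0,0,0],"jaw":80}

```text
clock: 7.35
position: [499.6, 2.5, 251.1]
ee_rot: [0.994, -0.108, 0.0, -0.0]
contact_force: [0.8, 0.1, -0.2]
gripper_width: 79.9
grasp_force: 0.0
```

>>> step_arm:
  motion:
    - {"slide":[0,0,-50],"dr":[0,0,0],"jaw":80}
    - {"slide":[0,0,-90],"dr":[0,0,0],"jaw":80}
    - {"slide":[40,-10,-110],"dr":[0,0,0],"jaw":75}
    - {"slide":[80,-20,-115],"dr":[0,0,0],"jaw":75}
    - {"slide":[120,-31,-115],"dr":[0,0,0],"jaw":75}
    - {"slide":[150,-39,-115],"dr":[0,0,0],"jaw":75}
    - {"slide":[169,-44,-115],"dr":[0,0,0],"jaw":75}
    - {"slide":[169,-44,-115],"dr":[0,0,0],"jaw":75}

```text
clock: 8.35
position: [675.3, 9.2, 362.1]
ee_rot: [0.994, -0.109, -0.001, 0.0]
contact_force: [-0.6, 0.4, -0.1]
gripper_width: 75.1
grasp_force: 0.0
```

```bash
python3 - <<'E'
from h import *
s=arm.read_state();t=R.from_quat(s["ee_rot"]).as_matrix()
print(s["clock"],s["position"],s["gripper_width"],s["contact_force"])
print(t.T@(np.array([674.9,9.4,239])-s["position"]))
a,b=[optics.get_image(n) for n in("scene","side")]
im=[cv2.resize(x,(400,400),interpolation=cv2.INTER_CUBIC) for x in(a[205:305,245:345],b[135:235,215:315])]
cv2.imwrite("pics/c3.png",np.hstack(im))
E
```

```text
8.35 [675.29   9.25 362.12] 75.05298998002127 [-0.64  0.39 -0.07]
[ -0.05  -0.18 123.12]
```

View pics/c3.png

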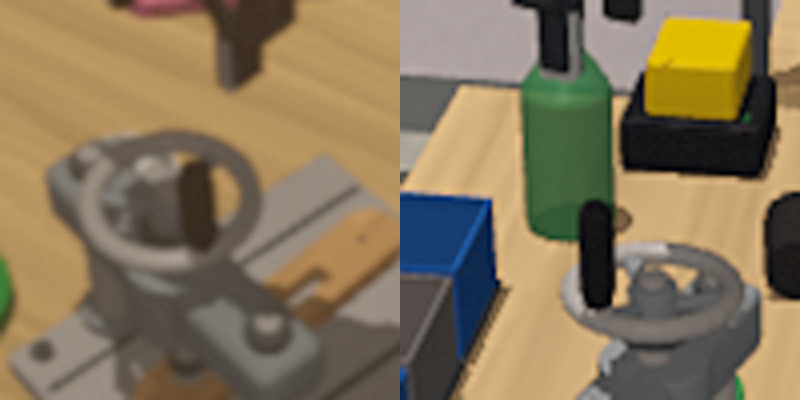

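The handle still stands at crop (197,205) / (597,253), untouched, with the open jaws above it. I descend and grip.

>>> step_arm:
  motion:
    - {"slide":[0,0,30],"dr":[0,0,0],"jaw":75}
    - {"slide":[0,0,65],"dr":[0,0,0],"jaw":75}
    - {"slide":[0,0,95],"dr":[0,0,0],"jaw":75}
    - {"slide":[0,0,115],"dr":[0,0,0],"jaw":75}
    - {"slide":[0,0,123],"dr":[0,0,0],"jaw":75}
    - {"slide":[0,0,123],"dr":[0,0,0],"jaw":55}
    - {"slide":[0,0,123],"dr":[0,0,0],"jaw":45}
    - {"slide":[0,0,123],"dr":[0,0,0],"jaw":35}

```text
clock: 9.45
position: [674.9, 9.2, 242.4]
ee_rot: [0.994, -0.108, 0.001, -0.0]
contact_force: [-0.6, -0.1, 0.7]
gripper_width: 34.9
grasp_force: 0.0
```

>>> step_arm:
  motion:
    - {"slide":[0,0,0],"dr":[0,0,0],"jaw":28}
    - {"slide":[0,0,0],"dr":[0,0,0],"jaw":22}
    - {"slide":[0,0,0],"dr":[0,0,0],"jaw":17}
    - {"slide":[0,0,0],"dr":[0,0,0],"jaw":15}
    - {"slide":[0,0,0],"dr":[0,0,0],"jaw":15}
    - {"slide":[0,0,0],"dr":[0,0,0],"jaw":15}
    - {"slide":[0,0,0],"dr":[0,0,0],"jaw":15}
    - {"slide":[0,0,0],"dr":[0,0,0],"jaw":15}

```text
clock: 10.45
position: [675.0, 9.6, 241.7]
ee_rot: [0.994, -0.108, 0.001, -0.0]
contact_force: [1.4, 5.2, 3.1]
gripper_width: 19.3
grasp_force: 58.6
```

```bash
cat >> h.py <<'E'
AX=np.array([651.6,-30.3])
def arc(turn,n=8,ax=AX,a0=None,r=46.):
    """rows (tool axes) for turning the wheel by `turn` rad (+ opens) from the present handle angle"""
    s=arm.read_state();t=R.from_quat(s["ee_rot"]).as_matrix();p=s["position"]
    print("clock",s["clock"],p,"F",s["contact_force"],"w",s["gripper_width"],s["grasp_force"])
    d=p[:2]-ax;a=np.arctan2(d[1],d[0]) if a0 is None else a0
    print("angle",a,"r",np.hypot(*d),"theta/2pi frac",((a-(np.pi-.2855))/2/np.pi)%1)
    p0=np.r_[ax+r*np.array([np.cos(a),np.sin(a)]),p[2]]
    for k in range(1,n+1):
        b=a+turn*k/n;q=np.r_[ax+r*np.array([np.cos(b),np.sin(b)]),p[2]+8*turn*k/n/2/np.pi]
        print(k,np.round(t.T@(q-p0),1))
E
python3 -c "
from h import *
arc(-np.pi/2)"
```

```text
clock 10.45 [674.95   9.59 241.67] F [1.37 5.18 3.07] w 19.288790457970787 58.61632525920868
angle 1.0411564015695811 r 46.218716355348036 theta/2pi frac 0.7111439240943054
1 [8.3 3.6 0.3]
2 [15.7  8.7  0.5]
3 [21.9 15.2  0.8]
4 [26.8 22.8  1. ]
5 [30.1 31.2  1.3]
6 [31.7 40.1  1.5]
7 [31.5 49.1  1.7]
8 [29.6 57.9  2. ]
```

Gripped, with 0.711 turn (mod 1) and radius 46.2 matching. First a quarter turn clockwise.

>>> step_arm:
  motion:
    - {"slide":[8.3,3.6,0.3],"dr":[0,0,0],"jaw":15}
    - {"slide":[15.7,8.7,0.5],"dr":[0,0,0],"jaw":15}
    - {"slide":[21.9,15.2,0.8],"dr":[0,0,0],"jaw":15}
    - {"slide":[26.8,22.8,1.0],"dr":[0,0,0],"jaw":15}
    - {"slide":[30.1,31.2,1.3],"dr":[0,0,0],"jaw":15}
    - {"slide":[31.7,40.1,1.5],"dr":[0,0,0],"jaw":15}
    - {"slide":[31.5,49.1,1.7],"dr":[0,0,0],"jaw":15}
    - {"slide":[29.6,57.9,2.0],"dr":[0,0,0],"jaw":15}

```text
clock: 11.45
position: [689.6, -54.3, 239.6]
ee_rot: [0.994, -0.109, -0.001, -0.0]
contact_force: [-3.6, 6.8, 6.9]
gripper_width: 19.0
grasp_force: 59.2
```

```bash
python3 -c "
from h import *
arc(-np.pi/2,a0=1.0412-np.pi/2)"
```

```text
clock 11.45 [689.63 -54.35 239.63] F [-3.56  6.78  6.85] w 18.978091976837575 59.23516094684601
angle -0.5295963267948967 r 44.99665312053776 theta/2pi frac 0.4611508630000175
1 [-3.6  8.3  0.3]
2 [-8.7 15.7  0.5]
3 [-15.2  21.9   0.8]
4 [-22.8  26.8   1.1]
5 [-31.2  30.1   1.3]
6 [-40.1  31.7   1.6]
7 [-49.1  31.6   1.9]
8 [-57.9  29.7   2.2]
```

```bash
python3 -c "
from h import *
arc(-np.pi,a0=1.0412-np.pi/2)"
```

```text
clock 11.45 [689.63 -54.35 239.63] F [-3.56  6.78  6.85] w 18.978091976837575 59.23516094684601
angle -0.5295963267948967 r 44.99665312053776 theta/2pi frac 0.4611508630000175
1 [-8.7 15.7  0.5]
2 [-22.8  26.8   1.1]
3 [-40.1  31.7   1.6]
4 [-57.9  29.7   2.2]
5 [-73.6  20.9   2.7]
6 [-84.7   6.9   3.2]
7 [-89.6 -10.4   3.7]
8 [-87.5 -28.2   4.2]
```

>>> step_arm:
  motion:
    - {"slide":[-8.7,15.7,0.5],"dr":[0,0,0],"jaw":15}
    - {"slide":[-22.8,26.8,1.0],"dr":[0,0,0],"jaw":15}
    - {"slide":[-40.1,31.7,1.5],"dr":[0,0,0],"jaw":15}
    - {"slide":[-57.9,29.7,2.0],"dr":[0,0,0],"jaw":15}
    - {"slide":[-73.6,20.9,2.5],"dr":[0,0,0],"jaw":15}
    - {"slide":[-84.7,6.9,3.0],"dr":[0,0,0],"jaw":15}
    - {"slide":[-89.6,-10.4,3.5],"dr":[0,0,0],"jaw":15}
    - {"slide":[-87.5,-28.2,4.0],"dr":[0,0,0],"jaw":15}

```text
clock: 12.45
position: [610.0, -7.7, 235.7]
ee_rot: [0.994, -0.109, -0.002, 0.001]
contact_force: [0.8, -4.6, 4.2]
gripper_width: 19.1
grasp_force: 59.7
```

>>> step_arm:
  motion:
    - {"slide":[8.7,-15.7,0.5],"dr":[0,0,0],"jaw":15}
    - {"slide":[22.8,-26.8,1.0],"dr":[0,0,0],"jaw":15}
    - {"slide":[40.1,-31.7,1.5],"dr":[0,0,0],"jaw":15}
    - {"slide":[57.9,-29.7,2.0],"dr":[0,0,0],"jaw":15}
    - {"slide":[73.6,-20.9,2.5],"dr":[0,0,0],"jaw":15}
    - {"slide":[84.7,-6.9,3.0],"dr":[0,0,0],"jaw":15}
    - {"slide":[89.6,10.4,3.5],"dr":[0,0,0],"jaw":15}
    - {"slide":[87.5,28.2,4.0],"dr":[0,0,0],"jaw":15}

```text
clock: 13.45
position: [691.4, -51.4, 231.7]
ee_rot: [0.994, -0.108, -0.0, -0.001]
contact_force: [-4.1, 7.0, 8.2]
gripper_width: 18.9
grasp_force: 59.9
```

```bash
python3 -c "
from h import *
arc(-np.pi*.82,a0=1.0412-np.pi/2)"
```

```text
clock 13.45 [691.42 -51.38 231.67] F [-4.07  6.99  8.21] w 18.862134169036946 59.90539312362671
angle -0.5295963267948967 r 45.05678121371937 theta/2pi frac 0.4611508630000175
1 [-6.7 13.1  0.4]
2 [-17.3  23.4   0.8]
3 [-30.6  29.9   1.2]
4 [-45.2  31.8   1.6]
5 [-59.7  29.    2. ]
6 [-72.5  21.7   2.4]
7 [-82.4  10.8   2.9]
8 [-88.3  -2.8   3.3]
```

>>> step_arm:
  motion:
    - {"slide":[-6.7,13.1,0.4],"dr":[0,0,0],"jaw":15}
    - {"slide":[-17.3,23.4,0.8],"dr":[0,0,0],"jaw":15}
    - {"slide":[-30.6,29.9,1.2],"dr":[0,0,0],"jaw":15}
    - {"slide":[-45.2,31.8,1.6],"dr":[0,0,0],"jaw":15}
    - {"slide":[-59.7,29.0,2.0],"dr":[0,0,0],"jaw":15}
    - {"slide":[-72.5,21.7,2.4],"dr":[0,0,0],"jaw":15}
    - {"slide":[-82.4,10.8,2.9],"dr":[0,0,0],"jaw":15}
    - {"slide":[-88.3,-2.8,3.3],"dr":[0,0,0],"jaw":15}

```text
clock: 14.45
position: [604.7, -31.9, 228.4]
ee_rot: [0.994, -0.108, -0.0, 0.001]
contact_force: [2.1, -4.7, 4.1]
gripper_width: 18.6
grasp_force: 59.6
```

```bash
python3 -c "
from h import *
arc(-.4,a0=1.0412-np.pi/2-np.pi*.82)"
```

```text
clock 14.45 [604.71 -31.92 228.41] F [ 2.08 -4.68  4.07] w 18.61665175334986 59.62396323680878
angle -3.1057023027385267 r 46.91448145039013 theta/2pi frac 0.05115086300001759
1 [-0.5 -2.2  0.1]
2 [-0.9 -4.5  0.1]
3 [-1.2 -6.8  0.2]
4 [-1.4 -9.1  0.2]
5 [ -1.5 -11.4   0.3]
6 [ -1.4 -13.7   0.4]
7 [ -1.3 -16.    0.4]
8 [ -1.  -18.3   0.5]
```

>>> step_arm:
  motion:
    - {"slide":[-0.5,-2.2,0.1],"dr":[0,0,0],"jaw":15}
    - {"slide":[-0.9,-4.5,0.1],"dr":[0,0,0],"jaw":15}
    - {"slide":[-1.2,-6.8,0.2],"dr":[0,0,0],"jaw":15}
    - {"slide":[-1.4,-9.1,0.2],"dr":[0,0,0],"jaw":15}
    - {"slide":[-1.5,-11.4,0.3],"dr":[0,0,0],"jaw":15}
    - {"slide":[-1.4,-13.7,0.4],"dr":[0,0,0],"jaw":15}
    - {"slide":[-1.3,-16,0.4],"dr":[0,0,0],"jaw":15}
    - {"slide":[-1,-18.3,0.4],"dr":[0,0,0],"jaw":15}

```text
clock: 15.45
position: [606.6, -15.8, 228.0]
ee_rot: [0.994, -0.108, -0.002, 0.003]
contact_force: [-1.5, -12.5, 7.2]
gripper_width: 19.0
grasp_force: 59.9
```

```bash
python3 -c "
from h import *
arc(-.2)"
```

```text
clock 15.45 [606.64 -15.84 227.99] F [ -1.48 -12.49   7.25] w 18.987080058187402 59.94256854057312
angle 2.830404717000105 r 47.228943882681506 theta/2pi frac 0.99591163791392
1 [ 0.1 -1.1  0. ]
2 [ 0.3 -2.3  0. ]
3 [ 0.5 -3.4  0.1]
4 [ 0.7 -4.6  0.1]
5 [ 0.9 -5.7  0.1]
6 [ 1.2 -6.8  0.1]
7 [ 1.5 -7.9  0.2]
8 [ 1.8 -9.   0.2]
```

>>> step_arm:
  motion:
    - {"slide":[0.1,-1,0],"dr":[0,0,0],"jaw":15}
    - {"slide":[0.3,-2,0],"dr":[0,0,0],"jaw":15}
    - {"slide":[0.5,-3,0],"dr":[0,0,0],"jaw":15}
    - {"slide":[0.6,-4,0],"dr":[0,0,0],"jaw":15}
    - {"slide":[0.8,-5,0],"dr":[0,0,0],"jaw":15}
    - {"slide":[0.9,-6,0],"dr":[0,0,0],"jaw":15}
    - {"slide":[0.9,-6,0],"dr":[0,0,0],"jaw":15}
    - {"slide":[0.9,-6,0],"dr":[0,0,0],"jaw":15}

```text
clock: 16.45
position: [606.7, -15.5, 228.0]
ee_rot: [0.994, -0.11, -0.005, 0.006]
contact_force: [-4.5, -24.2, 6.8]
gripper_width: 19.0
grasp_force: 60.4
```

```bash
python3 - <<'E'
from h import *
arc(-.2)
im=[]
for n,(y,x) in(("scene",(205,235)),("side",(175,215))):
    a=optics.get_image(n);cv2.imwrite(f"pics/{n}5.png",a);im.append(cv2.resize(a[y:y+150,x:x+130],(400,461),interpolation=cv2.INTER_CUBIC))
cv2.imwrite("pics/c5.png",np.hstack(im))
E
```

```text
clock 16.45 [606.69 -15.45 227.98] F [ -4.47 -24.21   6.79] w 19.032061764562204 60.43940305709839
angle 2.822276793350953 r 47.29578992491475 theta/2pi frac 0.9946180386880838
1 [ 0.1 -1.1  0. ]
2 [ 0.3 -2.3  0. ]
3 [ 0.5 -3.4  0. ]
4 [ 0.7 -4.5  0.1]
5 [ 0.9 -5.7  0.1]
6 [ 1.2 -6.8  0.1]
7 [ 1.5 -7.9  0.1]
8 [ 1.8 -9.   0.1]
```

View pics/c5.png

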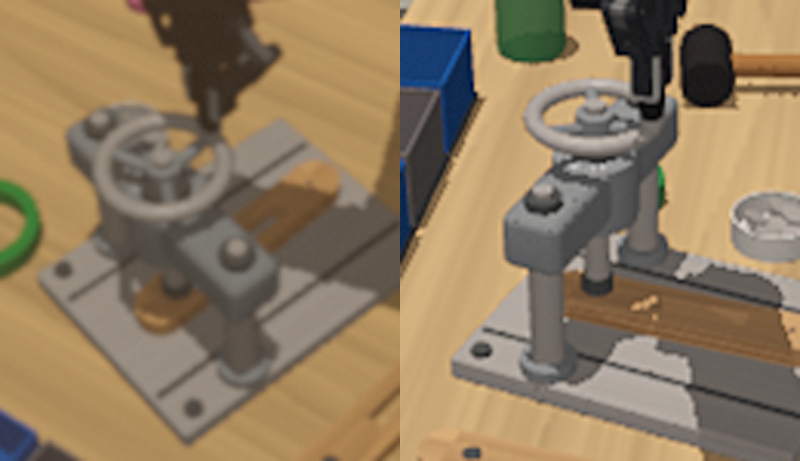

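The wheel is at its stop: 6 mm more of commanded push moved it only 0.4 mm, force 24 N, the handle on the press's -x side and 13.7 mm (1.71 turns) lower. In the picture the ram foot presses the insert into the spoke at crop (597,285). Now I back off two turns.

```bash
python3 -c "
from h import *
arc(np.pi,ax=np.array([650.7,-29.8]),a0=2.842)"
```

```text
clock 16.55 [606.67 -15.46 227.98] F [ -3.61 -24.33   7.19] w 19.51061361367322 60.43973922729492
angle 2.842 r 46.31091325121221 theta/2pi frac 0.9977570845199026
1 [ 2.1 17.8 -0.3]
2 [10.8 33.5 -0.6]
3 [24.9 44.6 -1.1]
4 [42.2 49.5 -1.6]
5 [60.  47.5 -2.3]
6 [75.7 38.7 -3.1]
7 [86.8 24.6 -3.8]
8 [91.7  7.4 -4.6]
```

>>> step_arm:
  motion:
    - {"slide":[1.1,24.8,-0.5],"dr":[0,0,0],"jaw":15}
    - {"slide":[9.8,40.5,-1.0],"dr":[0,0,0],"jaw":15}
    - {"slide":[23.9,51.6,-1.5],"dr":[0,0,0],"jaw":15}
    - {"slide":[41.2,56.5,-2.0],"dr":[0,0,0],"jaw":15}
    - {"slide":[59,54.5,-2.5],"dr":[0,0,0],"jaw":15}
    - {"slide":[74.7,45.7,-3.0],"dr":[0,0,0],"jaw":15}
    - {"slide":[85.8,31.6,-3.5],"dr":[0,0,0],"jaw":15}
    - {"slide":[90.7,14.4,-4.0],"dr":[0,0,0],"jaw":15}

```text
clock: 17.55
position: [694.9, -42.6, 231.9]
ee_rot: [0.994, -0.109, -0.002, 0.001]
contact_force: [-4.7, -3.6, 8.9]
gripper_width: 19.0
grasp_force: 60.4
```

```bash
python3 -c "
from h import *
A=np.array([650.7,-29.8])
arc(np.pi,ax=A);arc(np.pi,ax=A,a0=2.842-np.pi)"
```

```text
clock 17.55 [694.91 -42.65 231.92] F [-4.74 -3.65  8.92] w 19.016028951736402 60.37542164325714
angle -0.28283925568176893 r 46.0354470552352 theta/2pi frac 0.5004234706105501
1 [ -2.4 -17.8  -0.5]
2 [-11.3 -33.3  -1.1]
3 [-25.6 -44.2  -1.5]
4 [-42.9 -48.9  -2. ]
5 [-60.7 -46.5  -2.4]
6 [-76.3 -37.5  -2.8]
7 [-87.2 -23.3  -3.2]
8 [-91.8  -5.9  -3.7]
clock 17.55 [694.91 -42.65 231.92] F [-4.74 -3.65  8.92] w 19.016028951736402 60.37542164325714
angle -0.29959265358979303 r 46.0354470552352 theta/2pi frac 0.49775708451990264
1 [ -2.1 -17.8  -0.5]
2 [-10.8 -33.5  -1.1]
3 [-24.9 -44.7  -1.5]
4 [-42.1 -49.6  -2. ]
5 [-59.9 -47.5  -2.4]
6 [-75.6 -38.8  -2.8]
7 [-86.8 -24.7  -3.3]
8 [-91.7  -7.5  -3.7]
```

Good tracking (within 0.02 rad). Three more half turns follow.

>>> step_arm:
  motion:
    - {"slide":[-2.1,-17.8,-0.5],"dr":[0,0,0],"jaw":15}
    - {"slide":[-10.8,-33.5,-1.0],"dr":[0,0,0],"jaw":15}
    - {"slide":[-24.9,-44.6,-1.5],"dr":[0,0,0],"jaw":15}
    - {"slide":[-42.2,-49.5,-2.0],"dr":[0,0,0],"jaw":15}
    - {"slide":[-60,-47.5,-2.5],"dr":[0,0,0],"jaw":15}
    - {"slide":[-75.7,-38.7,-3.0],"dr":[0,0,0],"jaw":15}
    - {"slide":[-86.8,-24.6,-3.5],"dr":[0,0,0],"jaw":15}
    - {"slide":[-91.7,-7.4,-4.0],"dr":[0,0,0],"jaw":15}

```text
clock: 18.55
position: [608.0, -12.3, 235.9]
ee_rot: [0.994, -0.108, 0.001, -0.002]
contact_force: [3.6, 3.4, 4.2]
gripper_width: 19.0
grasp_force: 60.2
```

>>> step_arm:
  motion:
    - {"slide":[2.1,17.8,-0.5],"dr":[0,0,0],"jaw":15}
    - {"slide":[10.8,33.5,-1.0],"dr":[0,0,0],"jaw":15}
    - {"slide":[24.9,44.6,-1.5],"dr":[0,0,0],"jaw":15}
    - {"slide":[42.2,49.5,-2.0],"dr":[0,0,0],"jaw":15}
    - {"slide":[60,47.5,-2.5],"dr":[0,0,0],"jaw":15}
    - {"slide":[75.7,38.7,-3.0],"dr":[0,0,0],"jaw":15}
    - {"slide":[86.8,24.6,-3.5],"dr":[0,0,0],"jaw":15}
    - {"slide":[91.7,7.4,-4.0],"dr":[0,0,0],"jaw":15}

```text
clock: 19.55
position: [694.9, -42.8, 240.0]
ee_rot: [0.994, -0.109, -0.002, 0.001]
contact_force: [-6.1, -3.1, 8.6]
gripper_width: 18.8
grasp_force: 60.4
```

>>> step_arm:
  motion:
    - {"slide":[-2.1,-17.8,-0.5],"dr":[0,0,0],"jaw":15}
    - {"slide":[-10.8,-33.5,-1.0],"dr":[0,0,0],"jaw":15}
    - {"slide":[-24.9,-44.6,-1.5],"dr":[0,0,0],"jaw":15}
    - {"slide":[-42.2,-49.5,-2.0],"dr":[0,0,0],"jaw":15}
    - {"slide":[-60,-47.5,-2.5],"dr":[0,0,0],"jaw":15}
    - {"slide":[-75.7,-38.7,-3.0],"dr":[0,0,0],"jaw":15}
    - {"slide":[-86.8,-24.6,-3.5],"dr":[0,0,0],"jaw":15}
    - {"slide":[-91.7,-7.4,-4.0],"dr":[0,0,0],"jaw":15}

```text
clock: 20.55
position: [607.9, -12.4, 243.9]
ee_rot: [0.994, -0.107, 0.001, -0.002]
contact_force: [3.0, 3.8, 4.1]
gripper_width: 19.5
grasp_force: 60.2
```

```bash
python3 - <<'E'
from h import *
A=np.array([650.7,-29.8])
arc(np.pi,ax=A,n=1)
s=arm.read_state();t=R.from_quat(s["ee_rot"]).as_matrix();print("err tool",t.T@(np.array([606.6,-16.2,244])-s["position"]))
E
```

```text
clock 20.55 [607.91 -12.4  243.86] F [3.04 3.75 4.11] w 19.467552416027747 60.24342656135559
angle 2.7554236702958934 r 46.19450073469893 theta/2pi frac 0.9839780336927404
1 [90.7 15.6 -4. ]
err tool [-0.47  3.99 -0.15]
```

>>> step_arm:
  motion:
    - {"slide":[-0.2,1.5,0],"dr":[0,0,0],"jaw":15}
    - {"slide":[-0.4,3,0],"dr":[0,0,0],"jaw":15}
    - {"slide":[-0.5,4,0],"dr":[0,0,0],"jaw":15}
    - {"slide":[-0.5,4,0],"dr":[0,0,0],"jaw":15}
    - {"slide":[-0.5,4,0],"dr":[0,0,0],"jaw":15}
    - {"slide":[-0.5,4,0],"dr":[0,0,0],"jaw":15}
    - {"slide":[-0.5,4,0],"dr":[0,0,0],"jaw":15}
    - {"slide":[-0.5,4,0],"dr":[0,0,0],"jaw":15}

```text
clock: 21.55
position: [606.5, -16.7, 244.0]
ee_rot: [0.994, -0.108, -0.0, -0.001]
contact_force: [-0.4, 4.6, 6.8]
gripper_width: 18.8
grasp_force: 60.4
```

```bash
python3 - <<'E'
from h import *
arc(np.pi,ax=np.array([650.7,-29.8]),n=1)
s=arm.read_state();t=R.from_quat(s["ee_rot"]).as_matrix();print("err tool",t.T@(np.array([606.6,-16.2,244])-s["position"]))
im=[]
for n,(y,x) in(("scene",(205,235)),("side",(175,215))):
    a=optics.get_image(n);im.append(cv2.resize(a[y:y+150,x:x+130],(400,461),interpolation=cv2.INTER_CUBIC))
cv2.imwrite("pics/c6.png",np.hstack(im))
E
```

```text
clock 21.55 [606.52 -16.73 243.95] F [-0.37  4.63  6.82] w 18.80884066061938 60.36111116409302
angle 2.8539920015770464 r 46.070531316092556 theta/2pi frac 0.9996656708484554
1 [91.8  6.6 -4.1]
err tool [-0.04 -0.54 -0.05]
```

View pics/c6.png

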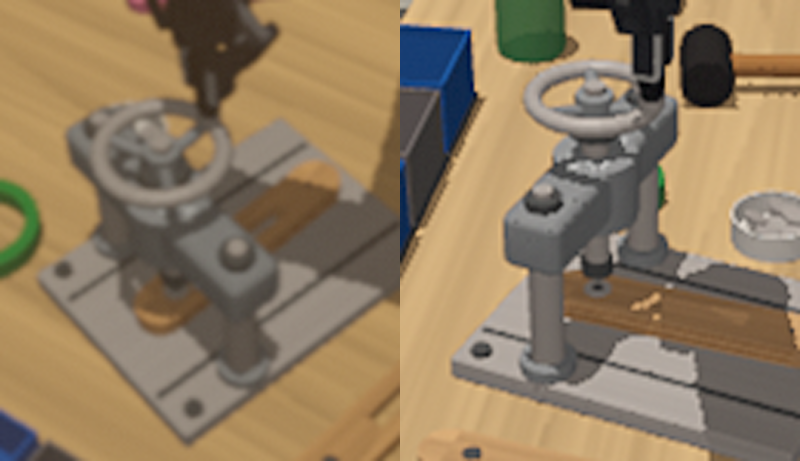

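The ram is raised, at crop (597,262). The insert is flush in the spoke right below it at (598,289), the handle is still gripped, and the z rise from the stop is 16.0 mm, exactly two turns.

```bash
python3 -c "
from bench import arm
print(arm.job_done())"
```

```text
the job is handed in; nothing more can be done
None
```

The job is handed in: the insert is centred under the ram and pressed home at the stop, and the wheel is backed off two turns (within about 1°) with the handle still gripped, after about 22 s of the 72 s.

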